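# Seat the lens carrier in the datum corner of the loading plate

### The arm

A 7-joint arm with a two-finger parallel gripper is mounted at the origin on the work surface. World frame = base frame: x ahead of the robot, y to its left, z up, the work surface at z = 0. Lengths are in m, angles in rad, forces in N, time in s.
With the tool pointing down it reaches from about 0.4 to 0.85 m from the base axis. Payload 4.5 kg.
Tool frame: the origin (TCP) lies between the finger pads; the fingertips stand 22 mm ahead of it and the grasp point (between the pads) lies 3 mm ahead of it; z points along the fingers, y is the line along which they close (so a half turn about z gives the same grasp; the last joint's range is limited). The gripper opens to 85 mm and grips with 20 to 120 N. Pads are 22 mm wide; open, the fingers measure 114 mm over their backs; the gripper's body (76 mm by 85 mm) begins 54 mm behind the grasp point. The pads swing forward as they close: fully open they stand 13 mm farther back than shut.
Start: joints at [1.312, 0.689, -0.195, 1.565, 0.157, 0.902, -0.215], TCP at [0.18, -0.598, 0.253] pointing down, gripper open.
Joint ranges: [-3.01, 3.01], [-0.46, 2.08], [-1.47, 1.51], [0.13, 2.56], [-1, 4.14], [0.04, 2.09], [-2.66, 2.66]. Speed limits (rad/s): [2.57, 2.57, 3.14, 3.14, 3.14, 3.14, 3.14].

### API

Orientations are given as a unit quaternion [w, x, y, z].
In Python, from bench import state, snapshot, r gives the robot as it stands.
- The arm moves only by the tool jog_arm, never from a script. Its argument "moves" is a list of rows, each an object of numbers: "jaw": the opening in per cent of the stroke, from 0 (shut) to 100 (fully open); "x", "y", "z": the shift along the tool's x, y, z in mm; "wx", "wy", "wz": the turn, a rotation vector about the tool's x, y, z in degrees. In form: [{"jaw": .., "x": .., "y": .., "z": .., "wx": .., "wy": .., "wz": ..}, ...]. A call has 1 to 8 rows; each row shifts and turns the commanded pose from where the row before left it, along the tool's axes as they then stand; what a row does not reach is not made up. A row lasts 1/10 s, in which the tool goes at most 50 mm and 8.59 degrees, less where a joint would pass 70% of its speed; a pose out of reach is approached as far as the arm can. A call with a gripper value outside its range is refused whole. The fingers move at their own pace and stop on an object; "grip_force" is the grip in N (left out, the last holds). Time passes only in rows, so rows that do not move let the fingers close. It gives the time, the measured TCP pose, the force, the opening and the grip force at its end, in the units of the state.
- state(): the state, without advancing time (a new reading comes with each control period).
- snapshot(name): name is "scene" or "top" or "wrist"; returns a dict with "frame" (400x640x3 uint8, red, green, blue), "range_z" (400x640 float32, m along the optical axis (not along the pixel's ray), 0 where there is no reading), "K" (3x3 intrinsics, pixels), "R" (3x3) and "t" (3): a world point X has camera coordinates R X + t. Camera axes: x right, y down, z forward; pixel columns grow to the right and rows downward; lengths in m; the calibration is good to about 2 mm. A picture is of the moment at which its call begins.
- r.finish_job(): hands the job in; it is judged then, once.
The state is a dict: "t": time; "joints": joint angles; "dq": joint speeds; "effort": joint torques, N m; "eef_pos": TCP position; "orientation": TCP orientation; "force": force on the tool from outside, world axes, zero at the start; "torque": the same for the moment, N m; "gripper_width": finger opening in m; "grip_force": force on a finger pad.
Only numpy, scipy, OpenCV 4.12 (cv2) and the standard library are available. Lean on these libraries where they do the work, as an engineer would, in place of code of your own. Each camera call takes 0.05 s, during which the arm holds its last target. There are 200 camera calls.

### The job

On the black loading plate, push the carrier with the amber lens flat against the long steel rail, then, keeping it against the rail all the way, slide it along into the brass corner pocket until it sits fully home against both the rail and the end stop. Use only the fingertips: the carrier stays flat on the plate and is never lifted. Leave the blue-lens carrier and everything else where they are.

Things in the scene. Friction and masses are not known exactly. Their poses are not given: they have to be found in the camera images.
- plate: Black loading plate fixed to the bench, 220 mm (its x) by 350 mm (its y), 12 mm thick. Origin at the centre of its underside, z up, so its top is at z = +12 mm. The steel rail runs along its +x edge; the corner pocket, 52 mm wide and open towards -y, lies at the +x +y corner between rail, end stop and lip.
- rail (a point): Middle of the foot of the rail's guiding face: plate frame x = +90, y = 0, z = +12 mm; axes as the plate's. The face looks to the plate's -x. The straight steel rail runs along y to 167 mm either side of this point, is 14 mm wide (towards +x) and 8 mm high above the plate's top.
- stop (a point): On the foot of the brass end stop's face, 24 mm from the rail face: plate frame x = +66, y = +145, z = +12 mm; axes as the plate's. The face looks to the plate's -y; the stop is 8 mm high and runs in x from 24 to 104 mm in the plate frame.
- lip (a point): Foot of the inner face of the brass lip that bounds the pocket opposite the rail, at the straight part's -y end: plate frame x = +38, y = +127, z = +12 mm. The lip is 8 mm high, 10 mm wide and reaches from here to the end stop; a flared lead-in extends 13 mm further to -y.
- pocket (a point): Point on the plate's top where the origin of the seated amber carrier belongs: plate frame x = +66, y = +121, z = +12 mm; axes as the plate's.
- amber_carrier: Carrier to be seated: loose square aluminium block 48 x 48 mm, 12 mm high, with a round grey collar 32 mm across on top (to 20 mm) that holds an amber lens (top at 22.5 mm). About 120 g, slides on the plate. Origin at the centre of its underside, axes along its sides, z up. Starts on the plate away from the rail, its sides turned up to about 25 degrees from the plate's.
- blue_carrier: The same carrier with a blue lens, also loose on the plate away from the rail; it is not to be disturbed. Origin at the centre of its underside.
- objective: Loose steel microscope objective with a yellow ring, standing on the bench beside the plate, 32 mm across, 46 mm high; origin under its centre.
- spare_objective: Loose steel objective with a red ring, 32 mm across, 46 mm high, standing on the plate near its -x +y corner, away from the pocket; origin under its centre.
- dropper_bottle: Loose small amber bottle, 40 mm across, 80 mm high, standing on the bench beside the plate; origin under its centre.
- dish: Loose shallow glass dish, 84 mm across, 16 mm high, on the bench beside the plate; origin under its centre.
- tweezers: Loose steel tweezers lying on the bench beside the plate, 120 mm long (its x), 10 mm high; origin under their middle.
Things that resemble listed ones, but are neither listed nor needed, are in the scene too. What is shaped like the amber_carrier but brown or green is not meant.

How it is judged:
By the outcome, as a careful person would: the job done as asked, in the order asked, and still so for the second after the job is handed in, with the robot touching nothing.
It also fails if it takes over 64 s, if anything falls off the work surface, if the arm or the gripper's body presses on something with over 40 N, if the wrist force passes 120 N, or if a joint passes its speed limit or range.

## Working session

There is one attempt and no reset: what is moved stays moved. The work goes in short steps, Python scripts to look and compute and a tool call to move; the robot and the scene stay as the last step left them, time stands still between calls to the robot, and variables do not carry over. Pictures are saved under pics/ and viewed, at most 10 in all, crops included, and the job is handed in when it is done.

Besides the shell and the picture viewer there is one more tool, called after ">>>" as a command line: name --argument value ..., lists and objects as JSON in quotes. jog_arm: Moves the arm, as the interface text tells. Its arguments: {"type":"object","properties":{"moves":{"type":"array","items":{"type":"object","properties":{"jaw":{"type":"number"},"x":{"type":"number"},"y":{"type":"number"},"z":{"type":"number"},"wx":{"type":"number"},"wy":{"type":"number"},"wz":{"type":"number"}}}},"grip_force":{"type":"number"}},"required":["moves"]}

```bash
ls; mkdir -p pics; python3 - <<'E'
from bench import state, snapshot, r
import cv2,pickle,numpy as np
s=state(); print({k:np.round(v,3) for k,v in s.items()})
d={n:snapshot(n) for n in("top","scene")}
pickle.dump(d,open("s0.pkl","wb"))
for n in d: cv2.imwrite(f"pics/{n}0.png",d[n]["frame"][:,:,::-1])
E
```

```text
pics
{'t': np.float64(0.0), 'joints': array([ 1.312,  0.69 , -0.195,  1.566,  0.157,  0.902, -0.215]), 'dq': array([-0.   , -0.001, -0.001, -0.001, -0.   ,  0.001, -0.   ]), 'effort': array([-1.0000e-03, -5.3962e+01, -1.2670e+00, -1.5855e+01,  9.0000e-03,
        9.0000e-03, -0.0000e+00]), 'eef_pos': array([ 0.18 , -0.598,  0.252]), 'orientation': array([-0.001,  0.989,  0.146, -0.   ]), 'force': array([-0.759, -0.467, -0.07 ]), 'torque': array([ 0.027, -0.027,  0.   ]), 'grip_force': np.float64(0.0), 'gripper_width': np.float64(0.085)}
```

View pics/top0.png

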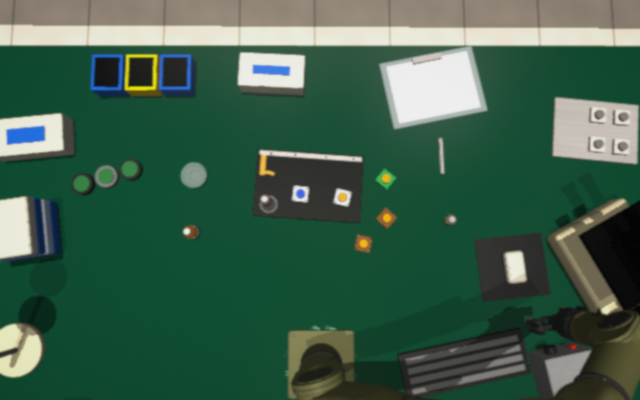

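View pics/scene0.png

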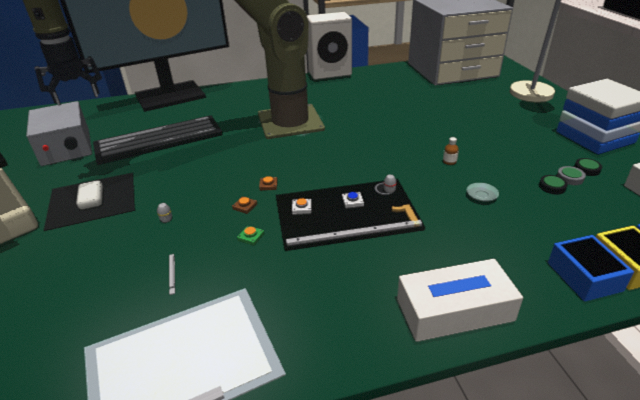

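The top view shows the plate at about (308,187), with the rail along its upper edge and the pocket at the upper left (265,165). The amber carrier is at (342,197), the blue one at (300,193) and the spare objective at (267,203). The scene view agrees. The brown and green look-alikes are off the plate.

```bash
cat > h.py <<'E'
import numpy as np,cv2,pickle
from scipy.spatial.transform import Rotation as Ro
def cast(d,uv,z):
    uv=np.atleast_2d(np.asarray(uv,float)); K,R,t=d["K"],np.asarray(d["R"]),np.asarray(d["t"])
    ray=np.c_[uv,np.ones(len(uv))]@np.linalg.inv(K).T@R; c=-R.T@t
    return c+ray*((z-c[2])/ray[:,2])[:,None]
def proj(d,X):
    p=np.atleast_2d(X)@np.asarray(d["R"]).T+d["t"]; q=p@np.asarray(d["K"]).T; return q[:,:2]/q[:,2:]
def tcpR(s): return Ro.from_quat(np.r_[s["orientation"][1:],s["orientation"][0]])
E
python3 - <<'E'
from h import *
from bench import state,snapshot
d=pickle.load(open("s0.pkl","rb"))["top"]
print(d["K"],-d["R"].T@d["t"])
for n,uv,z in [("amber",(342,197),.034),("blue",(300,193),.034),("pTL",(259,150),.015),("pTR",(363,158),.015),("pBR",(360,222),.012),("pBL",(254,213),.012),("spare",(267,203),.05)]:
    print(n,np.round(cast(d,uv,z)[0],3))
s=state();R=tcpR(s).as_matrix();print(np.round(R,3))
w=snapshot("wrist");cw=-w["R"].T@w["t"];print("wrist cam in tool",np.round(R.T@(cw-s["eef_pos"]),3),np.round(w["R"]@R,3),w["K"])
E
```

```text
[[454.71819728   0.         320.94854981]
 [  0.         454.71819728 198.51342849]
 [  0.           0.           1.        ]] [0.36536881 0.01070105 1.48196218]
amber [ 0.523 -0.069  0.034]
blue [0.536 0.065 0.034]
pTL [0.681 0.2   0.015]
pTR [ 0.654 -0.14   0.015]
pBR [ 0.444 -0.128  0.012]
pBL [0.474 0.215 0.012]
spare [0.503 0.169 0.05 ]
[[ 0.957  0.289 -0.001]
 [ 0.289 -0.957  0.002]
 [-0.    -0.002 -1.   ]]
wrist cam in tool [ 0.07 -0.   -0.12] [[-0.    1.   -0.  ]
 [-0.96 -0.   -0.28]
 [-0.28 -0.    0.96]] [[295.62834235   0.         319.0411167 ]
 [  0.         295.62834235 199.72182846]
 [  0.           0.           1.        ]]
```

>>> jog_arm --moves '[{"x": 28, "y": -33, "jaw": 0}, {"x": 28, "y": -33}, {"x": 28, "y": -33}, {"x": 28, "y": -33}, {"x": 28, "y": -33}, {"x": 28, "y": -33}, {"x": 28, "y": -33}, {"x": 28, "y": -33}]' --grip_force 40

```text
validation failed for argument at $.mo...
```

>>> jog_arm --moves '[{"x": 28, "y": -33}, {"x": 28, "y": -33}, {"x": 28, "y": -33}, {"x": 28, "y": -33}, {"x": 28, "y": -33}, {"x": 28, "y": -33}, {"x": 28, "y": -33}, {"x": 28, "y": -33}]'

```text
validation failed for argument at $.mo...
```

>>> jog_arm --moves '[{"wz": -8.5}, {"wz": -8.5}, {"wz": -8.5}, {"wz": -8.5}, {"wz": -8.5}, {"wz": -8.5}, {"wz": -8.5}, {"wz": -8.5}]'

```text
validation failed for argument at $.mo...
```

>>> jog_arm --moves '[{}, {}, {}]'

```text
validation failed for argument at $.mo...
```

```bash
python3 - <<'E'
from h import *
from bench import state,snapshot
s=state();print(s["t"],np.round(s["joints"],3),np.round(s["eef_pos"],4),np.round(tcpR(s).as_matrix(),3),s["force"],s["gripper_width"])
w=snapshot("wrist");pickle.dump((s,w),open("w1.pkl","wb"));cv2.imwrite("pics/w1.png",w["frame"][:,:,::-1])
E
```

```text
0.15 [ 1.312  0.69  -0.195  1.566  0.157  0.902 -0.215] [ 0.1802 -0.598   0.2527] [[ 0.957  0.289 -0.   ]
 [ 0.289 -0.957  0.001]
 [-0.    -0.001 -1.   ]] [-0.26153093  0.39826197  0.2648516 ] 0.0855405306353238
```

View pics/w1.png

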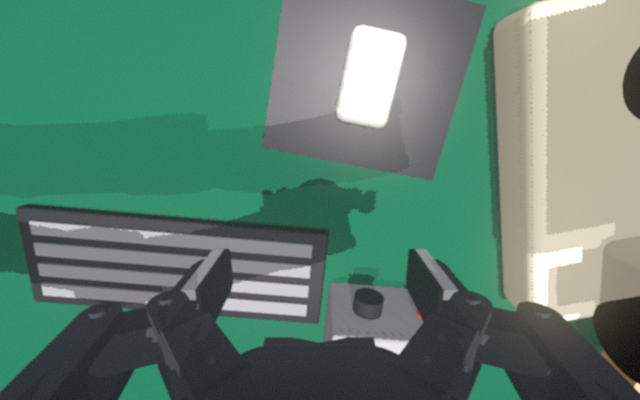

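The arm did not move because the rows were refused; I'll try full rows. In the wrist view the gripper fills the bottom centre, rows 250–400, and the clear view is ahead along tool +x.

>>> jog_arm --moves '[{"jaw": 0, "x": 28, "y": -33, "z": 0, "wx": 0, "wy": 0, "wz": 0}, {"jaw": 0, "x": 28, "y": -33, "z": 0, "wx": 0, "wy": 0, "wz": 0}, {"jaw": 0, "x": 28, "y": -33, "z": 0, "wx": 0, "wy": 0, "wz": 0}, {"jaw": 0, "x": 28, "y": -33, "z": 0, "wx": 0, "wy": 0, "wz": 0}, {"jaw": 0, "x": 28, "y": -33, "z": 0, "wx": 0, "wy": 0, "wz": 0}, {"jaw": 0, "x": 28, "y": -33, "z": 0, "wx": 0, "wy": 0, "wz": 0}, {"jaw": 0, "x": 28, "y": -33, "z": 0, "wx": 0, "wy": 0, "wz": 0}, {"jaw": 0, "x": 28, "y": -33, "z": 0, "wx": 0, "wy": 0, "wz": 0}]' --grip_force 40

```text
t: 1.0
eef_pos: [0.3192, -0.2795, 0.2534]
orientation: [0.0, 0.989, 0.146, 0.0]
force: [0.9, 0.3, 0.2]
gripper_width: 0.0001
grip_force: 0.0
```

>>> jog_arm --moves '[{"jaw": 0, "x": 34, "y": -30, "z": -4, "wx": 0, "wy": 0, "wz": 0}, {"jaw": 0, "x": 34, "y": -30, "z": -4, "wx": 0, "wy": 0, "wz": 0}, {"jaw": 0, "x": 34, "y": -30, "z": -4, "wx": 0, "wy": 0, "wz": 0}, {"jaw": 0, "x": 34, "y": -30, "z": -4, "wx": 0, "wy": 0, "wz": 0}, {"jaw": 0, "x": 34, "y": -30, "z": -4, "wx": 0, "wy": 0, "wz": 0}, {"jaw": 0, "x": 34, "y": -30, "z": -4, "wx": 0, "wy": 0, "wz": 0}, {"jaw": 0, "x": 34, "y": -30, "z": -4, "wx": 0, "wy": 0, "wz": 0}, {"jaw": 0, "x": 34, "y": -30, "z": -4, "wx": 0, "wy": 0, "wz": 0}]'

```text
t: 1.8
eef_pos: [0.5105, 0.029, 0.2855]
orientation: [0.0, 0.989, 0.146, 0.0]
force: [1.5, -1.3, 0.1]
gripper_width: -0.0003
grip_force: 0.0
```

>>> jog_arm --moves '[{"jaw": 0, "x": 0, "y": 0, "z": 0, "wx": 0, "wy": 0, "wz": 7}, {"jaw": 0, "x": 0, "y": 0, "z": 0, "wx": 0, "wy": 0, "wz": 7}, {"jaw": 0, "x": 0, "y": 0, "z": 0, "wx": 0, "wy": 0, "wz": 7}, {"jaw": 0, "x": 0, "y": 0, "z": 0, "wx": 0, "wy": 0, "wz": 0}, {"jaw": 0, "x": 0, "y": 0, "z": 0, "wx": 0, "wy": 0, "wz": 0}]'

```text
t: 2.3
eef_pos: [0.5097, 0.0274, 0.2852]
orientation: [0.0, 0.999, -0.035, -0.0]
force: [0.1, -0.7, 0.3]
gripper_width: -0.0001
grip_force: 0.0
```

```bash
python3 - <<'E'
from h import *
from bench import state,snapshot
s=state();print(s["t"],np.round(s["joints"],3),np.round(s["eef_pos"],4),np.round(tcpR(s).as_matrix(),3),s["force"],s["gripper_width"])
w=snapshot("wrist");pickle.dump((s,w),open("w1.pkl","wb"));cv2.imwrite("pics/w2.png",w["frame"][:,:,::-1])
E
```

```text
2.3 [-0.12   0.494 -0.037  1.871  0.026  0.777 -1.812] [0.5097 0.0274 0.2852] [[ 0.998 -0.071 -0.   ]
 [-0.071 -0.998 -0.   ]
 [-0.     0.    -1.   ]] [ 0.05757838 -0.67262424  0.27883819] -9.563875698519395e-05
```

View pics/w2.png

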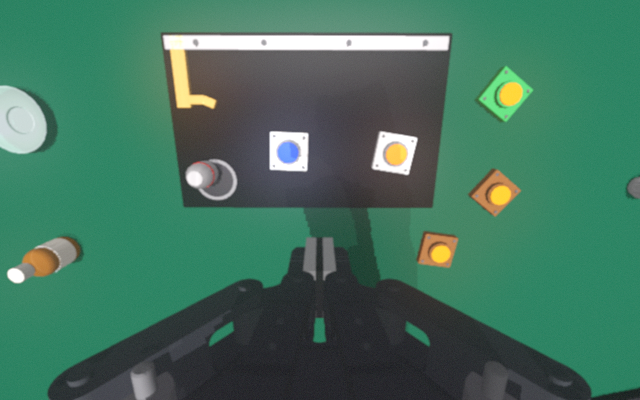

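The wrist view shows the rail along row 42 (columns 163–450), with the pocket at the upper left (180–215, 40–107). The amber carrier is at (395,153), the blue one at (288,152), and the plate's near corners are at (184,207) and (434,207).

```bash
cat >> h.py <<'E'
def measure(w,verbose=True):
    f=w["frame"]; hsv=cv2.cvtColor(f,cv2.COLOR_RGB2HSV)
    white=((hsv[...,1]<70)&(hsv[...,2]>140)).astype(np.uint8)
    amb=((hsv[...,0]>8)&(hsv[...,0]<25)&(hsv[...,1]>120)&(hsv[...,2]>120)).astype(np.uint8)
    # carrier outline: white component with an amber blob enclosed
    both=cv2.morphologyEx(white|amb,cv2.MORPH_OPEN,np.ones((3,3),np.uint8))
    cs,_=cv2.findContours(white,cv2.RETR_EXTERNAL,cv2.CHAIN_APPROX_NONE)
    out={}
    for c in cs:
        if cv2.contourArea(c)<400: continue
        m=np.zeros_like(white); cv2.drawContours(m,[c],-1,1,-1)
        rect=cv2.minAreaRect(np.float32(cast(w,c[:,0],.024)[:,:2])*1000)
        na=int((m&amb).sum()); out_=(na,np.round(rect[0],1),np.round(rect[1],1),round(rect[2],1),c)
        if verbose: print(na,np.round(rect[0],1),np.round(rect[1],1),round(rect[2],1),cv2.boundingRect(c))
        out[len(out)]=out_
    return white,amb,out
E
python3 - <<'E'
from h import *
s,w=pickle.load(open("w1.pkl","rb"))
white,amb,o=measure(w)
# rail lower/upper edges
for c in range(200,441,20):
    pass
cols=np.arange(200,440,5); lo=[];hi=[]
for c in cols:
    r=np.where(white[:80,c])[0]; lo.append(r.max()+.5); hi.append(r.min()-.5)
for nm,e,z in(("foot",lo,.012),("lotop",lo,.020),("outertop",hi,.020)):
    P=cast(w,np.c_[cols,e],z)[:,:2]*1000; p=np.polyfit(P[:,1],P[:,0],1); print(nm,"x=%.1f + %.4f*y"%(p[1],p[0]))
print("range rail/plate/amber", [round(float(w["range_z"][r,c]),4) for r,c in((42,300),(75,330),(140,378))])
f=w["frame"]; print(f[36:56,300].tolist()); print(f[75,170:196].tolist())
for uv in((184,207),(434,207)): print(np.round(cast(w,uv,.012)*1000,1))
gold=((f[...,0]>130)&(f[...,2]<120)&(f[...,1]>90)).astype(np.uint8)
r=[(np.where(gold[y,150:230])[0].max()+150.5,y) for y in range(58,90,4)]
print("stop face z20",np.round(cast(w,r,.020)[[0,-1],:2]*1000,1),"z12",np.round(cast(w,r,.012)[[0,-1],:2]*1000,1))
E
```

```text
0 [417.5 405.1] [44.1 49.6] 25.4 (34, 238, 41, 34)
0 [504.2 169.4] [53.6 64.9] 9.0 (186, 159, 51, 41)
304 [523.9 -70.3] [50.9 49.8] 76.8 (372, 131, 46, 44)
0 [535.6  64.6] [50.1 50.6] 83.2 (269, 131, 40, 41)
0 [593.8 392. ] [55.5 82.5] 69.1 (0, 85, 47, 69)
0 [659.5  31.9] [332.5  15.7] 85.9 (163, 35, 287, 16)
foot x=651.2 + 0.0752*y
lotop x=649.7 + 0.0752*y
outertop x=666.5 + 0.0714*y
range rail/plate/amber [0.3484, 0.3656, 0.378]
[[255, 255, 255], [255, 255, 255], [255, 255, 255], [255, 255, 255], [255, 255, 255], [255, 255, 255], [255, 255, 255], [255, 255, 255], [255, 255, 255], [255, 255, 255], [255, 255, 255], [255, 255, 255], [255, 255, 255], [227, 222, 225], [147, 143, 145], [102, 101, 103], [97, 95, 97], [102, 99, 100], [99, 98, 100], [102, 100, 101]]
[[87, 76, 67], [94, 81, 71], [140, 114, 76], [220, 182, 109], [255, 220, 133], [255, 232, 143], [255, 232, 146], [255, 233, 145], [255, 233, 145], [255, 235, 148], [255, 234, 144], [255, 234, 146], [255, 232, 147], [255, 233, 146], [255, 234, 148], [255, 229, 142], [249, 209, 126], [199, 163, 98], [144, 119, 79], [115, 96, 71], [100, 84, 71], [94, 81, 70], [96, 83, 76], [98, 83, 76], [97, 84, 73], [97, 84, 75]]
[[467.6 219.3  12. ]]
[[ 442.8 -129.1   12. ]]
stop face z20 [[653.8 175.4]
 [622.7 177.8]] z12 [[655.4 178.5]
 [623.6 181.1]]
```

>>> jog_arm --moves '[{"jaw": 15, "x": -10, "y": 32, "z": 20, "wx": 0, "wy": 0, "wz": 0}, {"jaw": 15, "x": -10, "y": 32, "z": 20, "wx": 0, "wy": 0, "wz": 0}, {"jaw": 15, "x": -9, "y": 32, "z": 20, "wx": 0, "wy": 0, "wz": 0}, {"jaw": 15, "x": 0, "y": 0, "z": 40, "wx": 0, "wy": 0, "wz": 0}, {"jaw": 15, "x": 0, "y": 0, "z": 40, "wx": 0, "wy": 0, "wz": 0}, {"jaw": 15, "x": 0, "y": 0, "z": 40, "wx": 0, "wy": 0, "wz": 0}, {"jaw": 15, "x": 0, "y": 0, "z": 40, "wx": 0, "wy": 0, "wz": 0}, {"jaw": 15, "x": 0, "y": 0, "z": 15, "wx": 0, "wy": 0, "wz": 0}]'

```text
t: 3.15
eef_pos: [0.4726, -0.066, 0.0472]
orientation: [-0.001, 0.999, -0.036, -0.002]
force: [-1.0, 1.2, -0.0]
gripper_width: 0.0126
grip_force: 0.0
```

>>> jog_arm --moves '[{"jaw": 15, "x": 0, "y": 0, "z": 6, "wx": 0, "wy": 0, "wz": 0}, {"jaw": 15, "x": 0, "y": 0, "z": 6, "wx": 0, "wy": 0, "wz": 0}, {"jaw": 15, "x": 0, "y": 0, "z": 0, "wx": 0, "wy": 0, "wz": 0}, {"jaw": 15, "x": 0, "y": 0, "z": 0, "wx": 0, "wy": 0, "wz": 0}]'

```text
t: 3.55
eef_pos: [0.4745, -0.0664, 0.0391]
orientation: [0.0, 0.999, -0.037, 0.001]
force: [1.2, 0.0, -0.7]
gripper_width: 0.0132
grip_force: 0.0
```

>>> jog_arm --moves '[{"jaw": 15, "x": 3, "y": 0, "z": 2.5, "wx": 0, "wy": 0, "wz": 0}, {"jaw": 15, "x": 4, "y": 0, "z": 0, "wx": 0, "wy": 0, "wz": 0}, {"jaw": 15, "x": 4, "y": 0, "z": 0, "wx": 0, "wy": 0, "wz": 0}, {"jaw": 15, "x": 5, "y": 0, "z": 0, "wx": 0, "wy": 0, "wz": 0}, {"jaw": 15, "x": 5, "y": 0, "z": 0, "wx": 0, "wy": 0, "wz": 0}, {"jaw": 15, "x": 5, "y": 0, "z": 0, "wx": 0, "wy": 0, "wz": 0}, {"jaw": 15, "x": 5, "y": 0, "z": 0, "wx": 0, "wy": 0, "wz": 0}, {"jaw": 15, "x": 5, "y": 0, "z": 0, "wx": 0, "wy": 0, "wz": 0}]'

```text
t: 4.35
eef_pos: [0.5098, -0.0689, 0.0358]
orientation: [-0.0, 0.999, -0.037, -0.0]
force: [-1.8, 0.7, 0.7]
gripper_width: 0.0125
grip_force: 0.9
```

>>> jog_arm --moves '[{"jaw": 15, "x": 6, "y": 0, "z": 0, "wx": 0, "wy": 0, "wz": 0}, {"jaw": 15, "x": 6, "y": 0, "z": 0, "wx": 0, "wy": 0, "wz": 0}, {"jaw": 15, "x": 6, "y": 0, "z": 0, "wx": 0, "wy": 0, "wz": 0}, {"jaw": 15, "x": 6, "y": 0, "z": 0, "wx": 0, "wy": 0, "wz": 0}, {"jaw": 15, "x": 6, "y": 0, "z": 0, "wx": 0, "wy": 0, "wz": 0}, {"jaw": 15, "x": 6, "y": 0, "z": 0, "wx": 0, "wy": 0, "wz": 0}, {"jaw": 15, "x": 6, "y": 0, "z": 0, "wx": 0, "wy": 0, "wz": 0}, {"jaw": 15, "x": 4, "y": 0, "z": 0, "wx": 0, "wy": 0, "wz": 0}]'

```text
t: 5.15
eef_pos: [0.5565, -0.0724, 0.0358]
orientation: [0.0, 0.999, -0.037, 0.0]
force: [-0.5, 0.5, -0.9]
gripper_width: 0.0126
grip_force: 0.5
```

```bash
python3 - <<'E'
from h import *
from bench import state,snapshot
w=snapshot("wrist");cv2.imwrite("pics/w3.png",w["frame"][:,:,::-1]);s=state();print(s["eef_pos"],s["force"])
E
```

```text
[ 0.55718249 -0.07238543  0.03584914] [ 1.02673046  0.21371539 -0.67832096]
```

View pics/w3.png

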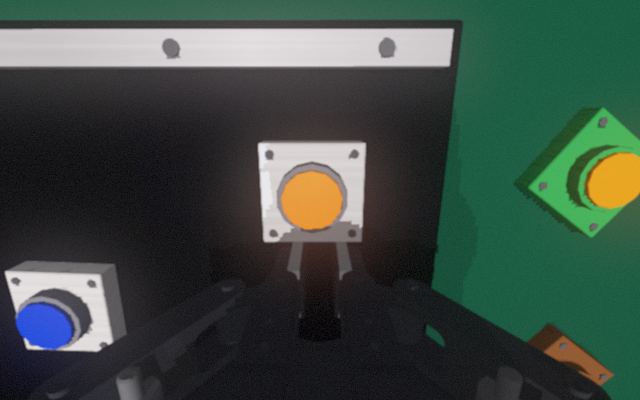

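The carrier at (312,190) is square to the tool and the rail, and pushed centrally. About 30 mm remains to the rail.

>>> jog_arm --moves '[{"jaw": 15, "x": 4, "y": 0, "z": 0, "wx": 0, "wy": 0, "wz": 0}, {"jaw": 15, "x": 4, "y": 0, "z": 0, "wx": 0, "wy": 0, "wz": 0}, {"jaw": 15, "x": 4, "y": 0, "z": 0, "wx": 0, "wy": 0, "wz": 0}, {"jaw": 15, "x": 4, "y": 0, "z": 0, "wx": 0, "wy": 0, "wz": 0}, {"jaw": 15, "x": 4, "y": 0, "z": 0, "wx": 0, "wy": 0, "wz": 0}, {"jaw": 15, "x": 4, "y": 0, "z": 0, "wx": 0, "wy": 0, "wz": 0}, {"jaw": 15, "x": 3, "y": 0, "z": 0, "wx": 0, "wy": 0, "wz": 0}, {"jaw": 15, "x": 0, "y": 0, "z": 0, "wx": 0, "wy": 0, "wz": 0}]'

```text
t: 6.0
eef_pos: [0.5835, -0.0744, 0.0359]
orientation: [0.0, 0.999, -0.037, 0.001]
force: [-0.6, -0.4, 0.2]
gripper_width: 0.0128
grip_force: 0.0
```

>>> jog_arm --moves '[{"jaw": 15, "x": 1, "y": 0, "z": 0, "wx": 0, "wy": 0, "wz": 0}, {"jaw": 15, "x": 1, "y": 0, "z": 0, "wx": 0, "wy": 0, "wz": 0}, {"jaw": 15, "x": 0, "y": 0, "z": 0, "wx": 0, "wy": 0, "wz": 0}]'

```text
t: 6.3
eef_pos: [0.5842, -0.0745, 0.0358]
orientation: [0.0, 0.999, -0.037, -0.0]
force: [-1.8, -0.1, 0.5]
gripper_width: 0.0128
grip_force: 0.7
```

>>> jog_arm --moves '[{"jaw": 15, "x": 1, "y": 0, "z": 0, "wx": 0, "wy": 0, "wz": 0}, {"jaw": 15, "x": 1, "y": 0, "z": 0, "wx": 0, "wy": 0, "wz": 0}, {"jaw": 15, "x": 0, "y": 0, "z": 0, "wx": 0, "wy": 0, "wz": 0}, {"jaw": 15, "x": 0, "y": 0, "z": 0, "wx": 0, "wy": 0, "wz": 0}]'

```text
t: 6.7
eef_pos: [0.587, -0.0747, 0.0358]
orientation: [0.0, 0.999, -0.037, 0.001]
force: [0.4, 0.1, -0.1]
gripper_width: 0.0129
grip_force: 0.1
```

>>> jog_arm --moves '[{"jaw": 15, "x": 1, "y": 0, "z": 0, "wx": 0, "wy": 0, "wz": 0}, {"jaw": 15, "x": 1, "y": 0, "z": 0, "wx": 0, "wy": 0, "wz": 0}, {"jaw": 15, "x": 0, "y": 0, "z": 0, "wx": 0, "wy": 0, "wz": 0}, {"jaw": 15, "x": 0, "y": 0, "z": 0, "wx": 0, "wy": 0, "wz": 0}]'

```text
t: 7.1
eef_pos: [0.5883, -0.0748, 0.0358]
orientation: [0.0, 0.999, -0.037, -0.0]
force: [-2.3, -0.7, 2.0]
gripper_width: 0.0129
grip_force: 1.0
```

>>> jog_arm --moves '[{"jaw": 15, "x": 1, "y": 0, "z": 0, "wx": 0, "wy": 0, "wz": 0}, {"jaw": 15, "x": 0, "y": 0, "z": 0, "wx": 0, "wy": 0, "wz": 0}, {"jaw": 15, "x": 0, "y": 0, "z": 0, "wx": 0, "wy": 0, "wz": 0}]'

```text
t: 7.4
eef_pos: [0.5883, -0.0748, 0.0357]
orientation: [0.0, 0.999, -0.037, -0.001]
force: [-5.6, 0.9, 2.9]
gripper_width: 0.0131
grip_force: 2.6
```

>>> jog_arm --moves '[{"jaw": 15, "x": 1, "y": 0, "z": 0, "wx": 0, "wy": 0, "wz": 0}, {"jaw": 15, "x": 0, "y": 0, "z": 0, "wx": 0, "wy": 0, "wz": 0}, {"jaw": 15, "x": 0, "y": 0, "z": 0, "wx": 0, "wy": 0, "wz": 0}]'

```text
t: 7.7
eef_pos: [0.5883, -0.0748, 0.0356]
orientation: [0.0, 0.999, -0.037, -0.002]
force: [-6.0, -0.1, 4.3]
gripper_width: 0.0125
grip_force: 3.4
```

```bash
python3 - <<'E'
from h import *
from bench import state,snapshot
w=snapshot("wrist");cv2.imwrite("pics/w4.png",w["frame"][:,:,::-1]);s=state();print(s["eef_pos"],s["force"])
E
```

```text
[ 0.58836624 -0.07478902  0.03561017] [-6.77987317  0.65796867  4.73967507]
```

View pics/w4.png

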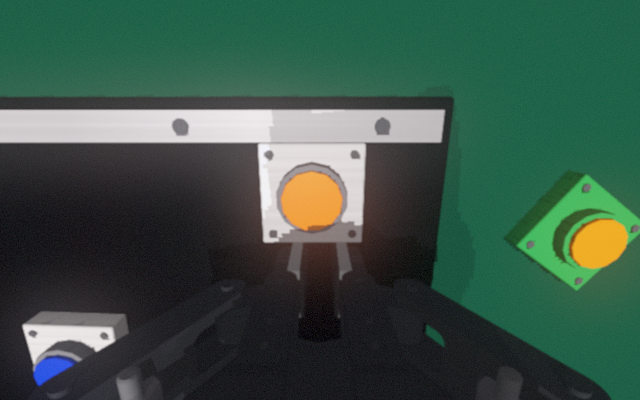

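The carrier sits flush and square against the rail, with its top edge at row 142 touching the rail's foot. I'll back off, lift, turn 90° and move in behind its −y face.

>>> jog_arm --moves '[{"jaw": 15, "x": -3, "y": 0, "z": 0, "wx": 0, "wy": 0, "wz": 0}, {"jaw": 15, "x": -8, "y": 0, "z": 0, "wx": 0, "wy": 0, "wz": 0}, {"jaw": 15, "x": -20, "y": 0, "z": 0, "wx": 0, "wy": 0, "wz": 0}, {"jaw": 5, "x": 0, "y": 0, "z": -25, "wx": 0, "wy": 0, "wz": 0}, {"jaw": 5, "x": 0, "y": 0, "z": -25, "wx": 0, "wy": 0, "wz": 0}, {"jaw": 5, "x": 16, "y": 20, "z": 0, "wx": 0, "wy": 0, "wz": 0}, {"jaw": 5, "x": 22, "y": 19, "z": 0, "wx": 0, "wy": 0, "wz": 0}, {"jaw": 5, "x": 26, "y": 0, "z": 0, "wx": 0, "wy": 0, "wz": 0}]'

```text
t: 8.55
eef_pos: [0.621, -0.1212, 0.0865]
orientation: [0.002, 0.999, -0.039, 0.001]
force: [1.5, -0.6, -0.9]
gripper_width: 0.0043
grip_force: 0.0
```

>>> jog_arm --moves '[{"jaw": 5, "x": 0, "y": 0, "z": 0, "wx": 0, "wy": 0, "wz": -7.5}, {"jaw": 5, "x": 0, "y": 0, "z": 0, "wx": 0, "wy": 0, "wz": -7.5}, {"jaw": 5, "x": 0, "y": 0, "z": 0, "wx": 0, "wy": 0, "wz": -7.5}, {"jaw": 5, "x": 0, "y": 0, "z": 0, "wx": 0, "wy": 0, "wz": -7.5}, {"jaw": 5, "x": 0, "y": 0, "z": 0, "wx": 0, "wy": 0, "wz": -7.5}, {"jaw": 5, "x": 0, "y": 0, "z": 0, "wx": 0, "wy": 0, "wz": -7.5}, {"jaw": 5, "x": 0, "y": 0, "z": 0, "wx": 0, "wy": 0, "wz": -7.5}, {"jaw": 5, "x": 0, "y": 0, "z": 0, "wx": 0, "wy": 0, "wz": -7.5}]'

```text
t: 9.35
eef_pos: [0.6213, -0.1163, 0.0859]
orientation: [0.001, 0.883, 0.47, 0.001]
force: [1.0, -0.2, -0.3]
gripper_width: 0.0041
grip_force: 0.0
```

>>> jog_arm --moves '[{"jaw": 5, "x": 0, "y": 0, "z": 0, "wx": 0, "wy": 0, "wz": -7.5}, {"jaw": 5, "x": 0, "y": 0, "z": 0, "wx": 0, "wy": 0, "wz": -7.5}, {"jaw": 5, "x": 0, "y": 0, "z": 0, "wx": 0, "wy": 0, "wz": -7.5}, {"jaw": 5, "x": 0, "y": 0, "z": 0, "wx": 0, "wy": 0, "wz": -7.5}, {"jaw": 5, "x": 0, "y": 0, "z": 0, "wx": 0, "wy": 0, "wz": 0}, {"jaw": 5, "x": 0, "y": 0, "z": 0, "wx": 0, "wy": 0, "wz": 0}]'

```text
t: 9.95
eef_pos: [0.6209, -0.1163, 0.0858]
orientation: [0.0, 0.734, 0.679, 0.001]
force: [0.3, 0.3, -0.1]
gripper_width: 0.004
grip_force: 0.0
```

```bash
python3 - <<'E'
from h import *
from bench import state,snapshot
w=snapshot("wrist");cv2.imwrite("pics/w5.png",w["frame"][:,:,::-1]);s=state();print(s["t"],np.round(s["joints"],3),s["eef_pos"],np.round(tcpR(s).as_matrix(),4).tolist(),s["force"])
pickle.dump((s,w),open("w5.pkl","wb"))
E
```

```text
10.0 [ 0.358  0.951 -0.458  1.652  0.606  0.683 -0.49 ] [ 0.62083989 -0.11628366  0.08583206] [[0.0764, 0.9971, 0.0009], [0.9971, -0.0764, 0.0], [0.0001, 0.0009, -1.0]] [-0.26782901 -0.33330884 -0.60393283]
```

View pics/w5.png

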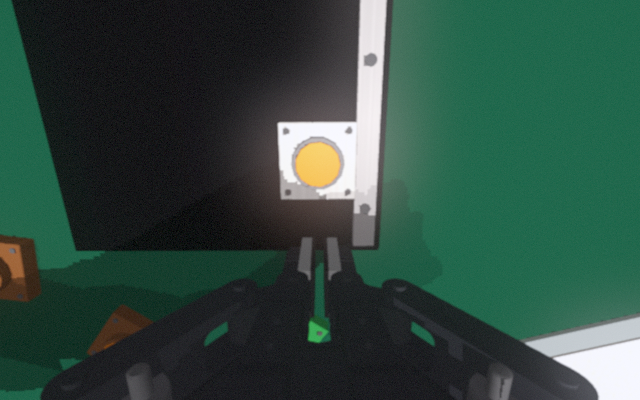

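The carrier at (317,160) is still flush with the rail's edge (column 357), and the fingers are centred behind it. I'll lower now and push along the rail.

>>> jog_arm --moves '[{"jaw": 5, "x": 0, "y": 0, "z": 25, "wx": 0, "wy": 0, "wz": 0}, {"jaw": 5, "x": 0, "y": 0, "z": 20, "wx": 0, "wy": 0, "wz": 0}, {"jaw": 5, "x": 0, "y": 0, "z": 5, "wx": 0, "wy": 0, "wz": 0}, {"jaw": 5, "x": 2, "y": 0, "z": 0, "wx": 0, "wy": 0, "wz": 0}, {"jaw": 5, "x": 2, "y": 0, "z": 0, "wx": 0, "wy": 0, "wz": 0}, {"jaw": 5, "x": 2, "y": 0, "z": 0, "wx": 0, "wy": 0, "wz": 0}, {"jaw": 5, "x": 2, "y": 0, "z": 0, "wx": 0, "wy": 0, "wz": 0}, {"jaw": 5, "x": 3, "y": 0, "z": 0, "wx": 0, "wy": 0, "wz": 0}]'

```text
t: 10.8
eef_pos: [0.6216, -0.1062, 0.0362]
orientation: [0.001, 0.733, 0.68, -0.0]
force: [-1.0, -2.0, 1.6]
gripper_width: 0.0043
grip_force: 0.9
```

>>> jog_arm --moves '[{"jaw": 5, "x": 4, "y": 0, "z": 0, "wx": 0, "wy": 0, "wz": 0}, {"jaw": 5, "x": 5, "y": 0, "z": 0, "wx": 0, "wy": 0, "wz": 0}, {"jaw": 5, "x": 5, "y": 0, "z": 0, "wx": 0, "wy": 0, "wz": 0}, {"jaw": 5, "x": 5, "y": 0, "z": 0, "wx": 0, "wy": 0, "wz": 0}, {"jaw": 5, "x": 5, "y": 0, "z": 0, "wx": 0, "wy": 0, "wz": 0}, {"jaw": 5, "x": 5, "y": 0, "z": 0, "wx": 0, "wy": 0, "wz": 0}, {"jaw": 5, "x": 5, "y": 0, "z": 0, "wx": 0, "wy": 0, "wz": 0}, {"jaw": 5, "x": 5, "y": 0, "z": 0, "wx": 0, "wy": 0, "wz": 0}]'

```text
t: 11.6
eef_pos: [0.6242, -0.066, 0.0358]
orientation: [0.0, 0.733, 0.681, -0.0]
force: [-1.2, -1.7, 1.5]
gripper_width: 0.0043
grip_force: 1.0
```

```bash
python3 - <<'E'
from h import *
from bench import state,snapshot
w=snapshot("wrist");cv2.imwrite("pics/w6.png",w["frame"][:,:,::-1]);s=state();print(s["t"],np.round(s["joints"],3),s["eef_pos"],np.round(tcpR(s).as_matrix(),4).tolist()[0],s["force"])
pickle.dump((s,w),open("w6.pkl","wb"))
E
```

```text
11.65 [ 0.248  1.017 -0.402  1.673  0.642  0.587 -0.601] [ 0.62438459 -0.06431012  0.03581551] [0.0723, 0.9974, 0.0003] [0.24940994 0.49641414 0.2443486 ]
```

View pics/w6.png

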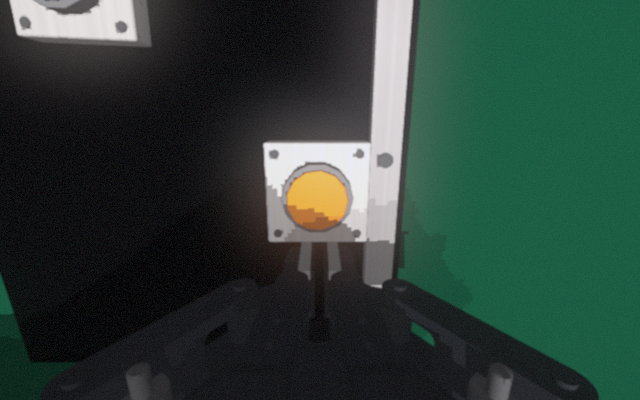

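The carrier at (317,190) is square and appears flush with the rail at column 370, while blue is undisturbed at the upper left. I'll check the gap numerically.

```bash
python3 - <<'E'
from h import *
s,w=pickle.load(open("w6.pkl","rb"))
f=w["frame"].astype(int).sum(2)//3
for r in (100,135,150,175): print(r,f[r,362:382].tolist())
def edge(rows,lo,hi,th):
    return np.array([(lo+np.argmax(f[r,lo:hi]>th)-.5,r) for r in rows],float)
R=edge(range(40,130,5),355,390,120)
for z in(.012,.02):
    P=cast(w,R,z)*1000; p=np.polyfit(P[:,1],P[:,0],1); print("rail z",z,np.round(p,4))
# carrier left edge, z=24
L=edge(range(150,235,5),250,290,90); P=cast(w,L,.024)*1000; q=np.polyfit(P[:,1],P[:,0],1);print("carrier left",np.round(q,4),"width to rail at mid",[round(((p[1]+p[0]*y)-(q[1]+q[0]*y))*.997,2) for y in P[[0,-1],1]])
E
```

```text
100 [64, 61, 66, 66, 65, 62, 66, 67, 82, 92, 132, 186, 215, 218, 217, 216, 215, 215, 216, 215]
135 [81, 78, 78, 76, 78, 78, 87, 91, 122, 180, 212, 217, 216, 214, 212, 212, 213, 214, 213, 213]
150 [193, 220, 233, 236, 236, 236, 234, 224, 206, 202, 213, 215, 213, 212, 212, 212, 211, 212, 213, 212]
175 [236, 236, 235, 235, 235, 233, 223, 207, 204, 210, 212, 210, 211, 210, 210, 212, 210, 210, 210, 209]
rail z 0.012 [7.630000e-02 6.522189e+02]
rail z 0.02 [7.630000e-02 6.508664e+02]
carrier left [6.240000e-02 6.024081e+02] width to rail at mid [np.float64(48.19), np.float64(47.67)]
```

>>> jog_arm --moves '[{"jaw": 5, "x": 5, "y": 0.1, "z": 0, "wx": 0, "wy": 0, "wz": 0}, {"jaw": 5, "x": 6, "y": 0.1, "z": 0, "wx": 0, "wy": 0, "wz": 0}, {"jaw": 5, "x": 6, "y": 0.1, "z": 0, "wx": 0, "wy": 0, "wz": 0}, {"jaw": 5, "x": 6, "y": 0.1, "z": 0, "wx": 0, "wy": 0, "wz": 0}, {"jaw": 5, "x": 6, "y": 0.1, "z": 0, "wx": 0, "wy": 0, "wz": 0}, {"jaw": 5, "x": 6, "y": 0.1, "z": 0, "wx": 0, "wy": 0, "wz": 0}, {"jaw": 5, "x": 6, "y": 0.1, "z": 0, "wx": 0, "wy": 0, "wz": 0}, {"jaw": 5, "x": 6, "y": 0.1, "z": 0, "wx": 0, "wy": 0, "wz": 0}]'

```text
t: 12.45
eef_pos: [0.6282, -0.0194, 0.0357]
orientation: [-0.0, 0.733, 0.681, -0.001]
force: [-0.3, -1.5, -0.5]
gripper_width: 0.0044
grip_force: 0.8
```

>>> jog_arm --moves '[{"jaw": 5, "x": 6, "y": 0.1, "z": 0, "wx": 0, "wy": 0, "wz": 0}, {"jaw": 5, "x": 6, "y": 0.1, "z": 0, "wx": 0, "wy": 0, "wz": 0}, {"jaw": 5, "x": 6, "y": 0.1, "z": 0, "wx": 0, "wy": 0, "wz": 0}, {"jaw": 5, "x": 6, "y": 0.1, "z": 0, "wx": 0, "wy": 0, "wz": 0}, {"jaw": 5, "x": 6, "y": 0.1, "z": 0, "wx": 0, "wy": 0, "wz": 0}, {"jaw": 5, "x": 6, "y": 0.1, "z": 0, "wx": 0, "wy": 0, "wz": 0}, {"jaw": 5, "x": 6, "y": 0.1, "z": 0, "wx": 0, "wy": 0, "wz": 0}, {"jaw": 5, "x": 5, "y": 0.1, "z": 0, "wx": 0, "wy": 0, "wz": 0}]'

```text
t: 13.25
eef_pos: [0.6329, 0.0283, 0.0358]
orientation: [-0.0, 0.733, 0.681, 0.0]
force: [-1.9, -1.4, -0.2]
gripper_width: 0.0045
grip_force: 0.9
```

```bash
python3 - <<'E'
from h import *
from bench import state,snapshot
w=snapshot("wrist");cv2.imwrite("pics/w7.png",w["frame"][:,:,::-1]);s=state();print(s["t"],s["eef_pos"],np.round(tcpR(s).as_matrix(),4).tolist()[0],s["force"])
pickle.dump((s,w),open("w7.pkl","wb"))
f=w["frame"].astype(int).sum(2)//3
for r in (150,190,225): print(r,f[r,358:382].tolist())
E
```

```text
13.3 [0.63313075 0.02968602 0.03591229] [0.072, 0.9974, 0.0009] [-0.81085413 -0.64472266  0.36849323]
150 [140, 157, 192, 219, 228, 231, 231, 229, 222, 207, 203, 211, 214, 213, 214, 210, 189, 144, 124, 122, 122, 125, 122, 121]
190 [229, 230, 231, 230, 230, 228, 221, 208, 201, 208, 208, 209, 209, 207, 207, 205, 205, 206, 204, 205, 207, 207, 209, 209]
225 [206, 206, 205, 204, 202, 196, 182, 175, 181, 184, 182, 181, 180, 180, 180, 179, 180, 180, 182, 184, 186, 185, 185, 182]
```

View pics/w7.png

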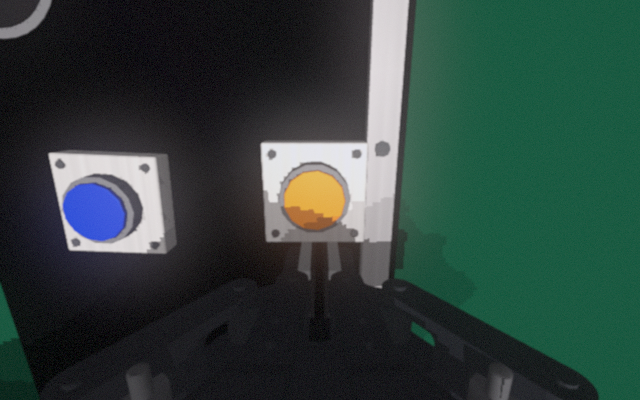

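The carrier at (314,190) is still flush with the rail at column 367, and blue stands clear at (110,200). Continuing.

>>> jog_arm --moves '[{"jaw": 5, "x": 5, "y": 0.1, "z": 0, "wx": 0, "wy": 0, "wz": 0}, {"jaw": 5, "x": 6, "y": 0.1, "z": 0, "wx": 0, "wy": 0, "wz": 0}, {"jaw": 5, "x": 6, "y": 0.1, "z": 0, "wx": 0, "wy": 0, "wz": 0}, {"jaw": 5, "x": 6, "y": 0.1, "z": 0, "wx": 0, "wy": 0, "wz": 0}, {"jaw": 5, "x": 6, "y": 0.1, "z": 0, "wx": 0, "wy": 0, "wz": 0}, {"jaw": 5, "x": 6, "y": 0.1, "z": 0, "wx": 0, "wy": 0, "wz": 0}, {"jaw": 5, "x": 6, "y": 0.1, "z": 0, "wx": 0, "wy": 0, "wz": 0}, {"jaw": 5, "x": 5, "y": 0.1, "z": 0, "wx": 0, "wy": 0, "wz": 0}]'

```text
t: 14.1
eef_pos: [0.6367, 0.0737, 0.0357]
orientation: [-0.0, 0.733, 0.681, -0.0]
force: [-2.2, -2.6, 3.0]
gripper_width: 0.0041
grip_force: 1.8
```

>>> jog_arm --moves '[{"jaw": 5, "x": 4, "y": 0.1, "z": 0, "wx": 0, "wy": 0, "wz": 0}, {"jaw": 5, "x": 4, "y": 0.1, "z": 0, "wx": 0, "wy": 0, "wz": 0}, {"jaw": 5, "x": 4, "y": 0.1, "z": 0, "wx": 0, "wy": 0, "wz": 0}, {"jaw": 5, "x": 4, "y": 0.1, "z": 0, "wx": 0, "wy": 0, "wz": 0}, {"jaw": 5, "x": 4, "y": 0.1, "z": 0, "wx": 0, "wy": 0, "wz": 0}, {"jaw": 5, "x": 4, "y": 0.1, "z": 0, "wx": 0, "wy": 0, "wz": 0}, {"jaw": 5, "x": 3, "y": 0.1, "z": 0, "wx": 0, "wy": 0, "wz": 0}, {"jaw": 5, "x": 3, "y": 0.1, "z": 0, "wx": 0, "wy": 0, "wz": 0}]'

```text
t: 14.9
eef_pos: [0.64, 0.103, 0.0358]
orientation: [0.0, 0.733, 0.681, -0.0]
force: [-1.5, -2.4, 1.0]
gripper_width: 0.0044
grip_force: 1.0
```

>>> jog_arm --moves '[{"jaw": 5, "x": 2, "y": 0, "z": 0, "wx": 0, "wy": 0, "wz": 0}, {"jaw": 5, "x": 1, "y": 0, "z": 0, "wx": 0, "wy": 0, "wz": 0}, {"jaw": 5, "x": 1, "y": 0, "z": 0, "wx": 0, "wy": 0, "wz": 0}, {"jaw": 5, "x": 0, "y": 0, "z": 0, "wx": 0, "wy": 0, "wz": 0}]'

```text
t: 15.3
eef_pos: [0.6402, 0.1068, 0.0358]
orientation: [0.0, 0.733, 0.681, -0.0]
force: [-1.6, -1.5, -0.1]
gripper_width: 0.0041
grip_force: 0.7
```

>>> jog_arm --moves '[{"jaw": 5, "x": 1.5, "y": 0, "z": 0, "wx": 0, "wy": 0, "wz": 0}, {"jaw": 5, "x": 1.5, "y": 0, "z": 0, "wx": 0, "wy": 0, "wz": 0}, {"jaw": 5, "x": 1.5, "y": 0, "z": 0, "wx": 0, "wy": 0, "wz": 0}, {"jaw": 5, "x": 1.5, "y": 0, "z": 0, "wx": 0, "wy": 0, "wz": 0}, {"jaw": 5, "x": 0, "y": 0, "z": 0, "wx": 0, "wy": 0, "wz": 0}]'

```text
t: 15.8
eef_pos: [0.6408, 0.1138, 0.0358]
orientation: [-0.0, 0.732, 0.681, 0.001]
force: [0.1, -0.0, -0.0]
gripper_width: 0.0041
grip_force: 0.3
```

>>> jog_arm --moves '[{"jaw": 5, "x": 1, "y": 0, "z": 0, "wx": 0, "wy": 0, "wz": 0}, {"jaw": 5, "x": 1, "y": 0, "z": 0, "wx": 0, "wy": 0, "wz": 0}, {"jaw": 5, "x": 1, "y": 0, "z": 0, "wx": 0, "wy": 0, "wz": 0}, {"jaw": 5, "x": 0, "y": 0, "z": 0, "wx": 0, "wy": 0, "wz": 0}]'

```text
t: 16.2
eef_pos: [0.641, 0.1164, 0.0358]
orientation: [-0.0, 0.733, 0.681, 0.0]
force: [-0.2, 0.1, 0.8]
gripper_width: 0.0045
grip_force: 0.6
```

```bash
python3 - <<'E'
from h import *
from bench import state,snapshot
w=snapshot("wrist");cv2.imwrite("pics/w8.png",w["frame"][:,:,::-1]);s=state();print(s["t"],s["eef_pos"],np.round(tcpR(s).as_matrix(),4).tolist()[0],s["force"])
pickle.dump((s,w),open("w8.pkl","wb"))
f=w["frame"].astype(int).sum(2)//3
for r in (150,190,225): print(r,f[r,350:382].tolist())
print(w["frame"][115:160,300].tolist())
E
```

```text
16.25 [0.64103739 0.11644667 0.03581936] [0.0733, 0.9973, 0.0004] [-1.04265702 -0.86630308  0.25209692]
150 [201, 191, 176, 172, 178, 200, 227, 243, 248, 248, 247, 247, 241, 227, 222, 230, 232, 231, 230, 230, 230, 231, 230, 230, 230, 230, 230, 229, 229, 230, 229, 228]
190 [245, 244, 246, 245, 245, 245, 246, 245, 245, 245, 243, 234, 218, 217, 225, 226, 225, 226, 224, 225, 225, 226, 224, 224, 224, 224, 224, 225, 224, 224, 223, 223]
225 [219, 220, 218, 219, 220, 220, 221, 221, 218, 212, 199, 194, 198, 199, 199, 197, 199, 199, 197, 199, 199, 199, 198, 199, 200, 198, 199, 198, 198, 198, 198, 196]
[[245, 216, 132], [244, 214, 128], [245, 216, 132], [245, 213, 130], [246, 214, 133], [245, 211, 131], [246, 210, 132], [246, 211, 131], [246, 212, 133], [245, 212, 130], [246, 213, 134], [246, 213, 134], [246, 212, 133], [246, 212, 134], [246, 210, 132], [246, 210, 135], [246, 209, 131], [247, 212, 136], [240, 204, 128], [197, 162, 107], [137, 111, 92], [119, 99, 90], [119, 100, 88], [123, 104, 96], [123, 103, 92], [129, 111, 105], [145, 130, 125], [180, 170, 167], [224, 218, 218], [243, 240, 242], [247, 246, 249], [247, 246, 251], [246, 246, 250], [246, 245, 250], [246, 245, 250], [246, 245, 250], [247, 246, 250], [246, 245, 249], [247, 246, 250], [246, 245, 249], [247, 246, 249], [247, 245, 249], [247, 246, 249], [246, 245, 248], [247, 246, 249]]
```

View pics/w8.png

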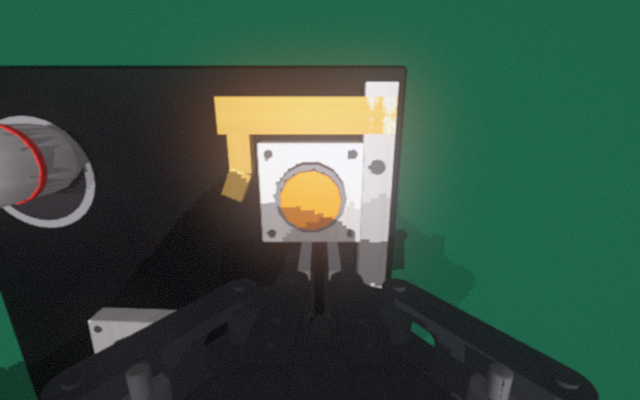

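The carrier is in the pocket, flush with the rail (column 363), and about 3–4 mm remains to the stop (rows 134–142). I've used all 10 picture views, so I'll finish by force and numbers.

>>> jog_arm --moves '[{"jaw": 5, "x": 1, "y": 0, "z": 0, "wx": 0, "wy": 0, "wz": 0}, {"jaw": 5, "x": 1, "y": 0, "z": 0, "wx": 0, "wy": 0, "wz": 0}, {"jaw": 5, "x": 0, "y": 0, "z": 0, "wx": 0, "wy": 0, "wz": 0}, {"jaw": 5, "x": 0, "y": 0, "z": 0, "wx": 0, "wy": 0, "wz": 0}]'

```text
t: 16.65
eef_pos: [0.6412, 0.1183, 0.0358]
orientation: [-0.0, 0.733, 0.681, 0.0]
force: [-0.4, -0.7, -0.5]
gripper_width: 0.0041
grip_force: 0.3
```

>>> jog_arm --moves '[{"jaw": 5, "x": 1, "y": 0, "z": 0, "wx": 0, "wy": 0, "wz": 0}, {"jaw": 5, "x": 1, "y": 0, "z": 0, "wx": 0, "wy": 0, "wz": 0}, {"jaw": 5, "x": 0, "y": 0, "z": 0, "wx": 0, "wy": 0, "wz": 0}, {"jaw": 5, "x": 0, "y": 0, "z": 0, "wx": 0, "wy": 0, "wz": 0}]'

```text
t: 17.05
eef_pos: [0.6413, 0.1198, 0.0358]
orientation: [0.0, 0.733, 0.681, 0.0]
force: [-0.4, -1.2, 0.4]
gripper_width: 0.0045
grip_force: 0.7
```

>>> jog_arm --moves '[{"jaw": 5, "x": 1, "y": 0, "z": 0, "wx": 0, "wy": 0, "wz": 0}, {"jaw": 5, "x": 1, "y": 0, "z": 0, "wx": 0, "wy": 0, "wz": 0}, {"jaw": 5, "x": 0, "y": 0, "z": 0, "wx": 0, "wy": 0, "wz": 0}, {"jaw": 5, "x": 0, "y": 0, "z": 0, "wx": 0, "wy": 0, "wz": 0}]'

```text
t: 17.45
eef_pos: [0.6413, 0.12, 0.0358]
orientation: [0.001, 0.733, 0.68, -0.001]
force: [-1.1, -5.2, 3.1]
gripper_width: 0.0043
grip_force: 2.6
```

>>> jog_arm --moves '[{"jaw": 5, "x": 1, "y": 0, "z": 0, "wx": 0, "wy": 0, "wz": 0}, {"jaw": 5, "x": 1, "y": 0, "z": 0, "wx": 0, "wy": 0, "wz": 0}, {"jaw": 5, "x": 0, "y": 0, "z": 0, "wx": 0, "wy": 0, "wz": 0}, {"jaw": 5, "x": 0, "y": 0, "z": 0, "wx": 0, "wy": 0, "wz": 0}]'

```text
t: 17.85
eef_pos: [0.6413, 0.12, 0.0358]
orientation: [0.002, 0.733, 0.68, -0.002]
force: [-1.4, -7.6, 3.9]
gripper_width: 0.0045
grip_force: 3.9
```

```bash
python3 - <<'E'
from h import *
from bench import state,snapshot
w=snapshot("wrist");s=state();print(s["t"],s["eef_pos"],s["force"])
f=w["frame"].astype(int)
g=f.sum(2)//3
for r in (155,190,225): print(r,g[r,350:382].tolist())
for c in (270,300,345): print(c,f[130:152,c].tolist())
E
```

```text
17.9 [0.64130695 0.12003199 0.03581067] [-1.74506044 -8.60025556  4.94507825]
155 [148, 148, 148, 150, 148, 146, 165, 206, 238, 248, 250, 248, 239, 221, 220, 232, 234, 233, 232, 233, 233, 232, 233, 231, 232, 232, 232, 231, 231, 231, 230, 231]
190 [246, 247, 247, 246, 247, 247, 247, 247, 247, 247, 243, 234, 224, 226, 227, 228, 228, 228, 226, 227, 228, 228, 228, 227, 227, 228, 227, 226, 226, 225, 224, 216]
225 [221, 220, 220, 220, 221, 223, 222, 222, 220, 213, 199, 194, 200, 203, 202, 201, 201, 200, 201, 201, 201, 201, 201, 201, 200, 199, 201, 201, 201, 199, 200, 197]
270 [[246, 207, 126], [246, 207, 125], [246, 208, 127], [246, 208, 129], [246, 207, 129], [245, 207, 128], [245, 206, 125], [244, 205, 124], [244, 206, 126], [244, 206, 128], [244, 205, 125], [236, 197, 120], [206, 176, 141], [209, 199, 196], [234, 228, 229], [245, 242, 245], [247, 246, 249], [248, 247, 249], [248, 247, 249], [245, 244, 247], [231, 228, 231], [197, 192, 193]]
300 [[248, 213, 135], [247, 212, 133], [247, 212, 133], [247, 211, 133], [247, 211, 134], [248, 213, 135], [248, 211, 134], [247, 210, 133], [248, 210, 136], [249, 210, 135], [248, 210, 132], [241, 204, 134], [210, 183, 155], [215, 206, 204], [239, 233, 234], [248, 245, 248], [248, 247, 251], [249, 247, 251], [248, 247, 251], [248, 247, 251], [248, 246, 251], [248, 247, 251]]
345 [[247, 213, 137], [248, 213, 138], [248, 213, 139], [247, 214, 138], [247, 215, 139], [248, 215, 141], [248, 213, 140], [248, 212, 138], [248, 213, 141], [249, 213, 141], [249, 213, 140], [240, 204, 136], [211, 187, 163], [221, 215, 214], [242, 239, 240], [248, 246, 251], [248, 248, 254], [248, 247, 254], [248, 247, 254], [248, 247, 254], [249, 247, 254], [249, 248, 255]]
```

The carrier is home against both the stop and the rail. I'll withdraw straight back, then lift.

>>> jog_arm --moves '[{"jaw": 5, "x": -4, "y": 0, "z": 0, "wx": 0, "wy": 0, "wz": 0}, {"jaw": 5, "x": -5, "y": 0, "z": 0, "wx": 0, "wy": 0, "wz": 0}, {"jaw": 5, "x": -15, "y": 0, "z": 0, "wx": 0, "wy": 0, "wz": 0}, {"jaw": 5, "x": 0, "y": 0, "z": -30, "wx": 0, "wy": 0, "wz": 0}, {"jaw": 5, "x": 0, "y": 0, "z": -40, "wx": 0, "wy": 0, "wz": 0}, {"jaw": 5, "x": 0, "y": 0, "z": -40, "wx": 0, "wy": 0, "wz": 0}, {"jaw": 5, "x": 0, "y": 0, "z": 0, "wx": 0, "wy": 0, "wz": 0}, {"jaw": 5, "x": 0, "y": 0, "z": 0, "wx": 0, "wy": 0, "wz": 0}]'

```text
t: 18.7
eef_pos: [0.6403, 0.0994, 0.1468]
orientation: [0.001, 0.733, 0.68, 0.001]
force: [-0.6, 0.1, -0.1]
gripper_width: 0.0043
grip_force: 0.0
```

```bash
python3 - <<'E'
from h import *
from bench import state,snapshot
w=snapshot("wrist");s=state();print(s["t"],s["eef_pos"],s["force"])
f=w["frame"].astype(int);hsv=cv2.cvtColor(w["frame"],cv2.COLOR_RGB2HSV)
# expected carrier edges from seated centre: stop-face contact, TCP 120.0 -> centre 35 mm on
c=np.array([.6413,.1200])+.035*np.array([.0733,.9973])+.004*np.array([-.9973,.0733])
px=np.array([.9973,-.0733]);py=np.array([.0733,.9973])
for nm,d,e in(("stop",py,px),("rail",px,py)):
    for k in(-.016,0,.016):
        L=[np.r_[c+d*t+e*k,.024] for t in np.arange(.019,.032,.0008)]
        uv=proj(w,L).round().astype(int); print(nm,k,[(f[v,u].sum()//3,int(f[v,u,0]-f[v,u,2])) for u,v in uv])
t=snapshot("top"); print("blue"); measure(t)
E
```

```text
18.75 [0.63934693 0.09910757 0.14538541] [-0.34548157 -0.77261437 -0.21286512]
stop -0.016 [(np.int64(255), 0), (np.int64(255), 0), (np.int64(255), 0), (np.int64(255), 0), (np.int64(255), 0), (np.int64(255), 0), (np.int64(255), 0), (np.int64(233), 65), (np.int64(232), 68), (np.int64(233), 66), (np.int64(232), 67), (np.int64(233), 66), (np.int64(232), 67), (np.int64(233), 65), (np.int64(233), 64), (np.int64(234), 61), (np.int64(233), 64)]
stop 0 [(np.int64(255), 0), (np.int64(255), 0), (np.int64(255), 0), (np.int64(255), 0), (np.int64(255), 0), (np.int64(255), 0), (np.int64(255), 0), (np.int64(234), 61), (np.int64(234), 61), (np.int64(235), 60), (np.int64(235), 59), (np.int64(235), 60), (np.int64(235), 60), (np.int64(235), 59), (np.int64(235), 60), (np.int64(235), 59), (np.int64(235), 60)]
stop 0.016 [(np.int64(254), 0), (np.int64(255), 0), (np.int64(255), 0), (np.int64(255), 0), (np.int64(255), 0), (np.int64(255), 0), (np.int64(255), 0), (np.int64(235), 59), (np.int64(235), 58), (np.int64(235), 58), (np.int64(235), 59), (np.int64(235), 59), (np.int64(236), 57), (np.int64(235), 59), (
[... 892 characters left out ...]
), (np.int64(255), 0), (np.int64(255), 0), (np.int64(255), 0), (np.int64(255), 0), (np.int64(255), 0), (np.int64(255), 0), (np.int64(255), 0), (np.int64(255), 0), (np.int64(255), 0), (np.int64(255), 0), (np.int64(255), 0)]
blue
0 [ -48.3 -790. ] [149.3 151. ] 11.5 (547, 351, 58, 49)
0 [ 27.8 923.5] [ 94.8 157.7] 45.0 (0, 330, 42, 47)
0 [ 89.3 960.7] [80.  70.9] 4.0 (0, 324, 24, 28)
0 [ 299.8 -619.7] [98.4 59.3] 5.8 (505, 251, 22, 32)
0 [431.9 978.1] [185.8  99.4] 8.6 (0, 197, 32, 62)
0 [732.6 941. ] [126.3 204.1] 5.6 (0, 113, 64, 44)
0 [ 744.3 -907.1] [276.7 197.5] 84.3 (553, 98, 85, 66)
0 [949.7 162.4] [218.7 117. ] 87.2 (238, 52, 67, 37)
0 [972.8  -5.3] [ 443.  2146.7] 0.1 (0, 0, 640, 129)
```

No dark gap shows at the stop or the rail, and the gripper is clear, so I'm handing in.

```bash
python3 -c "
from bench import r
print(r.finish_job())"
```

```text
the job is handed in; nothing more can be done
None
```

The amber carrier was pushed against the rail and slid along it into the corner pocket. Pushing force and the camera show no gap at the rail or the stop, the arm is clear, and the job was handed in at 18.8 s; blue and the other parts weren't re-measured at the end, but the tool stayed clear of them.

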